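Pull the jammed cup off its footed plug with the hold-down fork

TASK

A steel cup is jammed upside down over a footed plug, and simply lifting it brings the plug along. Keeping the plug's foot on the worktop, or within a few millimetres of it, slide the pair together all the way into the grey hold-down fork so that the foot goes under the tines, then lift the cup straight off, leaving the plug seated in the fork. Stand the cup rim down in the red tray, as it stood on the plug.

Things in the scene. Friction and masses are not known exactly. Their poses are not given: they have to be found in the camera images.
- plug: Inner: aluminium plug, 86 mm tall, 0.13 kg. Foot 90 mm across, 5 mm thick, slippery sole; stem 34 mm across up to height 30; body 45 mm across. Sprung nubs at height 66 jam the cup (4 to 8 N, over the plug's weight) until it is drawn up 35 mm. Origin: centre of its underside, z up. Stands left or right before the fork; on the other side is a lone spare cup (no foot below), not part of the job.
- cup: Outer part: round steel cup, 0.09 kg, upside down on the plug. 58 mm tall, 54 mm across, wall 2.5 mm, closed top, rim flange 64 mm across, 3 mm thick. Origin: centre of the rim plane (lowest face), z up to the closed top. On the plug its rim is 32 mm and its top 90 mm above the worktop. Grip it round the body from above, any direction, 25 to 45 mm above its rim, firmly (about 50 N).
- fork: Fixed grey U-shaped plate on rails, 140 mm wide (y), x from -46 to +66 mm. Origin: on the worktop at the seat, where the plug's axis belongs; mouth at -x: slide the plug in along +x from 100 mm or more in front. Tines 13 to 18 mm above the worktop (screw heads 20); slot for the stem 54 mm wide (68 at the mouth), ends 24 mm beyond the seat; 116 mm between rails for the foot.
- tray: Shallow red tray, 150 mm (x) by 220 mm (y), 28 mm tall, walls 2 mm, floor 2 mm thick, loose, 0.6 kg, on the worktop to the right. Origin: centre of its underside, z up. (Right of it, at the worktop's front edge, a barcode scanner about 0.25 m tall stands close to the arm's start: rise first.)
There are look-alikes about, which are no part of the job. Leave any turquoise or yellow look-alike of the cup alone.

How it is judged (in metres and radians):
On the way, in this order (a step that is already met when the one before it is completed fails the run):
1. the plug is slid into the fork with the cup still on it (horizontal distance between plug and fork below 0.02 m and height (world z) of plug below 0.01 m and horizontal distance between cup and plug below 0.01 m and z of cup in the frame of plug below 0.042 m), for 0.2 s.
2. the cup is lifted clear of the plug, which stays seated in the fork (horizontal distance between plug and fork below 0.02 m and height (world z) of plug below 0.01 m and angle between plug's own z axis and vertical below 0.17 rad and z of cup in the frame of plug above 0.09 m), for 0.2 s.
At the end, for the whole second after the job is handed in: The plug stands upright (within 10 degrees) on the worktop within 20 mm of the fork's seat, and the cup stands rim down (within 10 degrees) on the tray's floor, both at rest (horizontal distance between plug and fork below 0.02 m and height (world z) of plug below 0.01 m and angle between each of plug, cup's own z axis and vertical below 0.17 rad and x of cup in the frame of tray between -0.045 and 0.045 m and y of cup in the frame of tray between -0.08 and 0.08 m and z of cup in the frame of tray below 0.012 m and linear speed of each of cup, plug below 0.02 m/s); the robot touches nothing.
It fails at once if the plug's foot is lifted more than 20 mm off the worktop (height (world z) of plug above 0.02 m).
It fails at once if the plug is tipped by more than 30 degrees (angle between plug's own z axis and vertical above 0.52 rad).
It also fails if it takes over 59 s, if anything falls off the work surface, if the arm or the gripper's body presses on something with over 40 N, if the wrist force passes 120 N, or if a joint passes its speed limit or range.

ROBOT

A 6-joint arm with a two-finger parallel gripper is mounted at the origin on a cart in front of the work surface, level with it; the furniture and walls round the work are solid. World frame = base frame: x ahead of the robot, y to its left, z up, the work surface at z = 0. Lengths are in m, angles in degrees, forces in N, time in s.
With the tool pointing down it reaches from about 0.4 to 0.825 m from the base axis. Payload 7 kg.
Tool frame: the origin (TCP) lies midway between the tips of the shut fingers; the grasp point (between the pads) lies r.hold_point_z behind it (r.hold_point_z is the distance from the TCP to the grasp point, in m); z points along the fingers, x is the direction in which the jaws open and shut, and the axes are right-handed (so a half turn about z gives the same grasp; the last joint's range is limited). The gripper opens to 88 mm and grips with 3 to 60 N. Pads are 19 mm wide; open, the fingers measure 130 mm over their backs; the gripper's body (78 mm by 193 mm) begins 47 mm behind the grasp point.
Start: joints at [-50.873, 20.546, 0.682, 0, -70.136, -16.507], TCP at [0.26, -0.623, 0.227] pointing down, gripper open.
Joint ranges: [-176.03, 176.03], [-82.01, 121.73], [-58.28, 71.71], [-173.87, 95.51], [-174.79, -0.11], [-173.66, 173.66]. Speed limits (degrees/s): [136.94, 136.94, 172.46, 180, 180, 180].

INTERFACE

Orientations are given as [roll, pitch, yaw] about the fixed x, y, z axes, in that order (R = Rz(yaw) Ry(pitch) Rx(roll)).
In Python, from plant import get_state, viewer, close_job, r gives the robot as it stands.
- The arm moves only by the tool apply_moves, never from a script. Its argument "plan" is a list of rows, each a list of 3 entries, a list of its own where there are three numbers: the closure in counts, from 0 (fully open) to 255 (shut), then the shift along the tool's x, y, z in units of 50 mm (1.0 is 50 mm), then the turn about the tool's z in units of 6 degrees (1.0 is 6 degrees). A call has 1 to 12 rows; each row shifts and turns the commanded pose from where the row before left it, along the tool's axes as they then stand; what a row does not reach is not made up. A row lasts 1/8 s, in which the tool goes at most 62.5 mm and 10.7 degrees, less where a joint would pass 70% of its speed; a pose out of reach is approached as far as the arm can. A call is refused whole if a number of a shift passes 1 or a number of a turn 1, either way. A call with a gripper value outside its range is refused whole. The fingers move at their own pace and stop on an object; "squeeze" is the grip in N (left out, the last holds). Time passes only in rows, so rows that do not move let the fingers close. It gives the time, the measured TCP pose, the force and the opening at its end, in the units of the state.
- get_state(): the state, without advancing time (a new reading comes with each control period).
- viewer.capture(name): name is "scene" or "side" or "wrist"; returns a dict with "frame" (420x560x3 uint8, blue, green, red), "K" (3x3 intrinsics, pixels), "D" ([k1, k2, p1, p2, k3] as OpenCV has them; the pictures are not rectified), "R" (3x3) and "t" (3): a world point X has camera coordinates R X + t; the wrist camera has in their place "mount" (4x4, takes a point from camera to tool coordinates, whose origin is the TCP and whose axes are the tool frame's). Camera axes: x right, y down, z forward; pixel columns grow to the right and rows downward; lengths in m; the calibration is good to about 2 mm. A picture is of the moment at which its call begins: read the wrist's pose just before it. There is no depth.
- close_job(): hands the job in, once; it reports no verdict.
The state is a dict: "time_s": time; "joints": joint angles; "qd": joint speeds; "joint_torque": joint torques, N m; "tcp_pos": TCP position; "eef_rot": TCP orientation; "contact_force": force on the tool from outside, world axes, zero at the start; "moment": the same for the moment, N m; "gripper_width": finger opening in m.
Only numpy, scipy, OpenCV 4.12 (cv2) and the standard library are available. Lean on these libraries where they do the work, as an engineer would, in place of code of your own. Each camera call takes 0.05 s, during which the arm holds its last target.

## Working session

There is one attempt and no reset: what is moved stays moved. The work goes in short steps, Python scripts to look and compute and a tool call to move; the robot and the scene stay as the last step left them, time stands still between calls to the robot, and variables do not carry over. Pictures are saved under pics/ and viewed, and the job is handed in when it is done.

Besides the shell and the picture viewer there is one more tool, called after "Call:" as name(argument=value, ...) on one line, values as JSON. apply_moves: Moves the arm, as the interface text tells. Its arguments: {"type":"object","properties":{"plan":{"type":"array","items":{"type":"array"}},"squeeze":{"type":"number"}},"required":["plan"]}

```bash
mkdir -p pics; ls; python3 - <<'E'
from plant import get_state, viewer, r
import cv2,pickle
print(get_state()); print(r.hold_point_z)
for n in ("scene","side","wrist"):
    c=viewer.capture(n); cv2.imwrite(f"pics/{n}0.png",c["frame"]); pickle.dump(c,open(f"{n}0.pkl","wb"))
    print(n,c["K"],c["D"],{k:c[k] for k in c if k in("R","t","mount")})
E
```

```text
pics
{'time_s': 0.0, 'joints': array([-5.08711474e+01,  2.05902543e+01,  6.32863601e-01, -2.06356506e-02,
       -7.01371224e+01, -1.65073171e+01]), 'qd': array([-0.03707566, -0.04163088, -0.05002132,  0.0278329 , -0.00320878,
        0.00768315]), 'joint_torque': array([ 4.46336317e-04, -5.82717705e+01,  2.93055207e+01,  6.99754760e+00,
        6.86664323e-03, -1.55706061e-04]), 'tcp_pos': array([ 0.25941537, -0.6226093 ,  0.2256275 ]), 'eef_rot': array([-1.79991742e+02, -9.61300307e-02,  1.12614501e+02]), 'contact_force': array([-0.21176868, -0.35791433, -0.03492732]), 'moment': array([-0.00469263,  0.03393533, -0.00031089]), 'gripper_width': 0.08755278647992769}
0.0188
scene [[517.19718959   0.         284.31003263]
 [  0.         517.19718959 205.84199556]
 [  0.           0.           1.        ]] [-0.18908429  0.          0.          0.          0.        ] {'R': array([[ 0.70006933, -0.71397029,  0.01222135],
       [-0.41689965, -0.42255808, -0.80476043],
       [ 0.57973926,  0.55829302, -0.59347392]]), 't': array([-0.42114176,  0.2509441 ,  1.22430038])}
side [[500.46438339
[... 226 characters left out ...]
],
       [ 0.54717094,  0.47214644, -0.69114521],
       [-0.52047527, -0.45474906, -0.72270934]]), 't': array([ 0.3827357 , -0.24025641,  1.69273913])}
wrist [[334.65560623   0.         282.49961861]
 [  0.         334.65560623 207.80205737]
 [  0.           0.           1.        ]] [-0.07112055  0.          0.          0.          0.        ] {'mount': array([[ 9.99999702e-01,  4.29114458e-04, -6.41007580e-04,
         1.16797793e-03],
       [-2.09261257e-04,  9.50736012e-01,  3.10001598e-01,
        -8.33878076e-02],
       [ 7.42455159e-04, -3.10001372e-01,  9.50735819e-01,
        -1.58278507e-01],
       [ 0.00000000e+00,  0.00000000e+00,  0.00000000e+00,
         1.00000000e+00]])}
```

View pics/scene0.png

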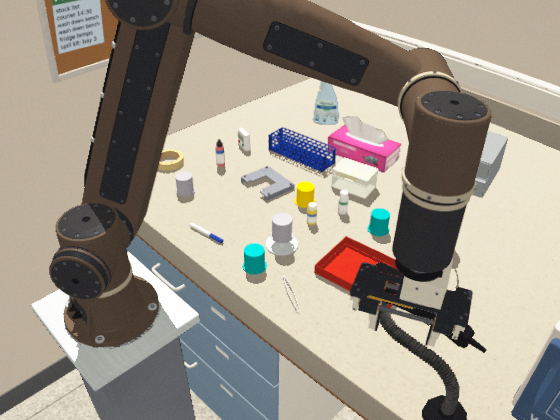

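View pics/side0.png

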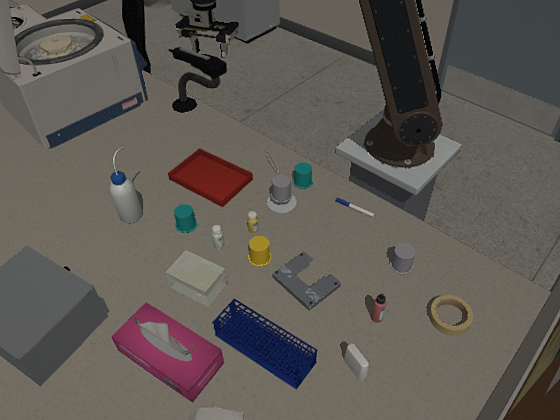

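View pics/wrist0.png

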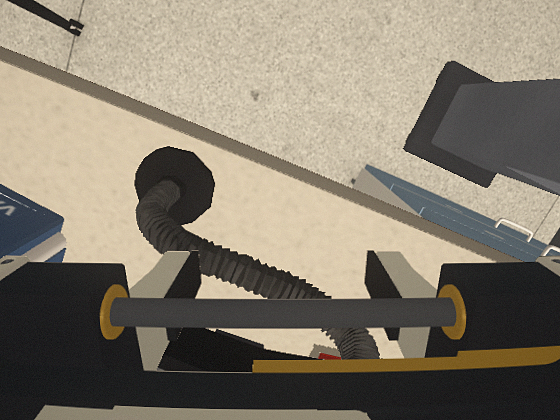

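Grey cups: scene (282,230) / side (281,190) has a pale round foot below it; scene (184,185) / side (403,258) has none. The first fits the description. Turquoise at (254,259), (380,221) and yellow at (305,194) are decoys. I'll confirm this in enlarged crops.

```bash
cat > h.py <<'E'
import numpy as np,cv2,pickle
from scipy.spatial.transform import Rotation as Ro
def load(n): return pickle.load(open(n,"rb"))
def ray(c,uv,pose=None):
    p=cv2.undistortPoints(np.array([[uv]],float),c["K"],c["D"])[0,0]; d=np.array([p[0],p[1],1.])
    if "R" in c: R=c["R"].T; o=-R@c["t"]
    else:
        Rt=Ro.from_euler('xyz',pose[1],degrees=True).as_matrix(); M=c["mount"]
        R=Rt@M[:3,:3]; o=Rt@M[:3,3]+pose[0]
    return o,R@d
def atz(c,uv,z,pose=None):
    o,d=ray(c,uv,pose); return o+d*(z-o[2])/d[2]
def proj(c,X,pose=None):
    X=np.atleast_2d(np.array(X,float))
    if "R" in c: R,t=c["R"],c["t"]
    else:
        Rt=Ro.from_euler('xyz',pose[1],degrees=True).as_matrix(); M=c["mount"]
        Rc=Rt@M[:3,:3]; o=Rt@M[:3,3]+pose[0]; R=Rc.T; t=-R@o
    return cv2.projectPoints(X,cv2.Rodrigues(R)[0],np.array(t),c["K"],c["D"])[0][:,0]
def circ(x,y,z,rad,n=60):
    a=np.linspace(0,2*np.pi,n); return np.c_[x+rad*np.cos(a),y+rad*np.sin(a),0*a+z]
E
python3 - <<'E'
from h import *
s=load("scene0.pkl");d=load("side0.pkl")
def crop(c,x,y,w,h,f): return cv2.resize(c["frame"][y:y+h,x:x+w],None,fx=f,fy=f,interpolation=cv2.INTER_CUBIC)
a=crop(s,235,160,100,110,5);cv2.imwrite("pics/c1.png",a)
a=crop(d,240,150,190,145,4);a=cv2.convertScaleAbs(a,alpha=1.5);cv2.imwrite("pics/c2.png",a)
cv2.imwrite("pics/c3.png",crop(s,160,120,150,90,5))
print(atz(s,(282,245),0),atz(d,(281,203),0),atz(s,(184,193),0),atz(d,(403,270),0))
E
```

```text
[ 0.46713513 -0.12288523  0.        ] [ 0.47557355 -0.11674439  0.        ] [0.42494581 0.270613   0.        ] [0.45268977 0.29520039 0.        ]
```

View pics/c1.png

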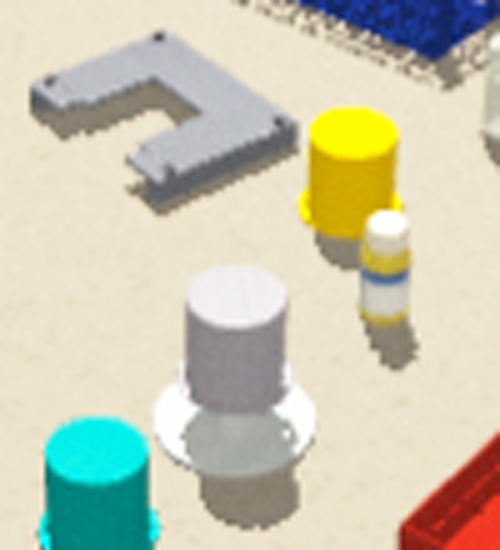

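View pics/c2.png

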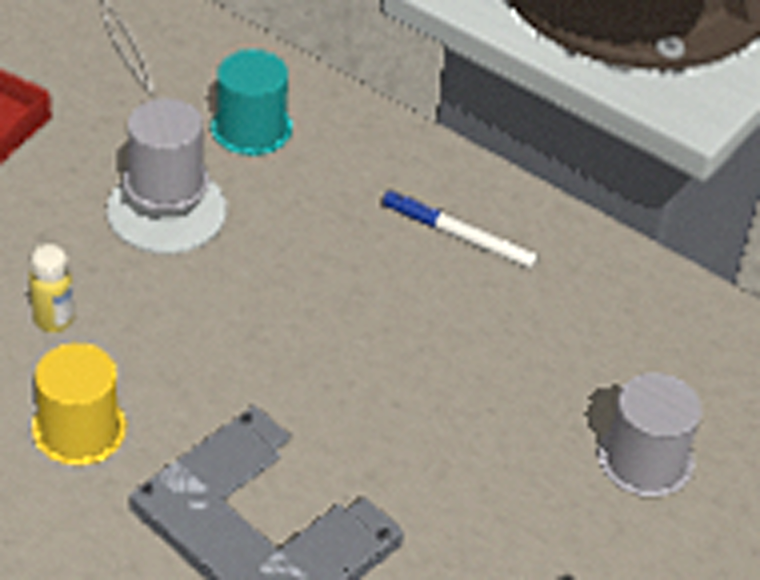

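View pics/c3.png

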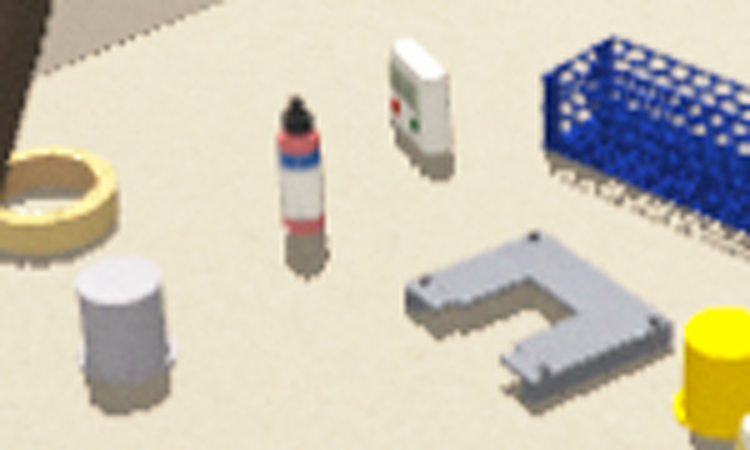

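```bash
python3 - <<'E'
from h import *
from scipy.optimize import least_squares
s=load("scene0.pkl");d=load("side0.pkl")
print("top",atz(s,(282,219),.09),atz(d,(281.2,180.5),.09))
print("foot",atz(s,(282,244),.005),atz(d,(281.7,202),.005))
L=np.array([[-46,70,18],[66,70,18],[66,-70,18],[-46,-70,18]])/1000.
obs=[(s,0,(241,177.6)),(s,1,(267,166.4)),(s,2,(294.4,185.6)),(s,3,(268,195)),(d,3,(303,251.2)),(d,2,(272.5,273.7)),(d,0,(340.5,282.5))]
def W(p,L):
    c,q=np.cos(p[2]),np.sin(p[2]); return np.c_[p[0]+c*L[:,0]-q*L[:,1],p[1]+q*L[:,0]+c*L[:,1],L[:,2]]
f=lambda p:np.concatenate([proj(c,W(p,L[i:i+1]))[0]-o for c,i,o in obs])
r=least_squares(f,[.6,.05,0],loss='soft_l1');print("fork",r.x[:2],np.degrees(r.x[2]),r.fun.reshape(-1,2).round(1))
# overlay
for n,c,(x,y,w,h) in(("s",s,(230,150,150,130)),("d",d,(160,140,200,180))):
    k=4;im=cv2.resize(c["frame"][y:y+h,x:x+w],None,fx=k,fy=k,interpolation=cv2.INTER_CUBIC)
    if n=="d": im=cv2.convertScaleAbs(im,alpha=1.6)
    def dr(P,col): cv2.polylines(im,[np.int32((proj(c,P)-[x,y])*k+k/2)],True,col,1)
    dr(W(r.x,L),(0,0,255))
    S=np.array([[-46,34,18],[-30,27,18],[24,27,18],[24,-27,18],[-30,-27,18],[-46,-34,18]])/1000.
    cv2.polylines(im,[np.int32((proj(c,W(r.x,S))-[x,y])*k+k/2)],False,(0,255,0),1)
    a=(atz(s,(282,219),.09)+atz(d,(281.2,180.5),.09))/2
    dr(circ(a[0],a[1],.09,.027),(0,0,255));dr(circ(a[0],a[1],.005,.045),(0,0,255))
    cv2.imwrite(f"pics/o{n}.png",im)
E
```

```text
top [ 0.46740278 -0.12141892  0.09      ] [ 0.47371024 -0.11626605  0.09      ]
foot [ 0.46597072 -0.12396846  0.005     ] [ 0.47476006 -0.11459945  0.005     ]
fork [0.6396984 0.1245795] -5.898323822497858 [[-0.5 -2.1]
 [ 0.6 -2.3]
 [ 0.4 -3.3]
 [-0.9 -0. ]
 [-0.3 -0.6]
 [-0.7 -0.2]
 [ 0.6 -1.2]]
```

View pics/os.png

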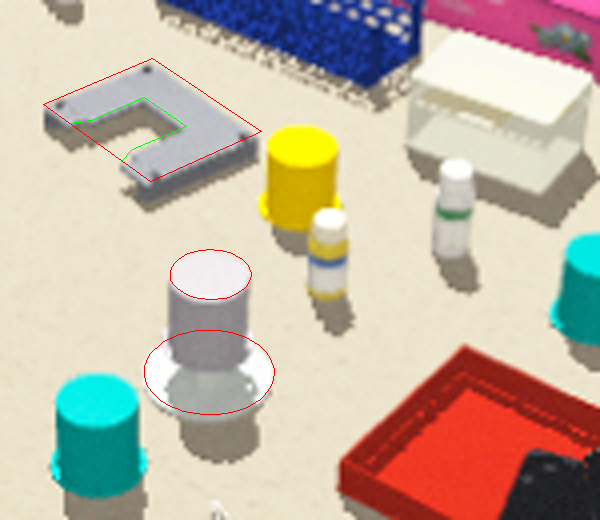

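View pics/od.png

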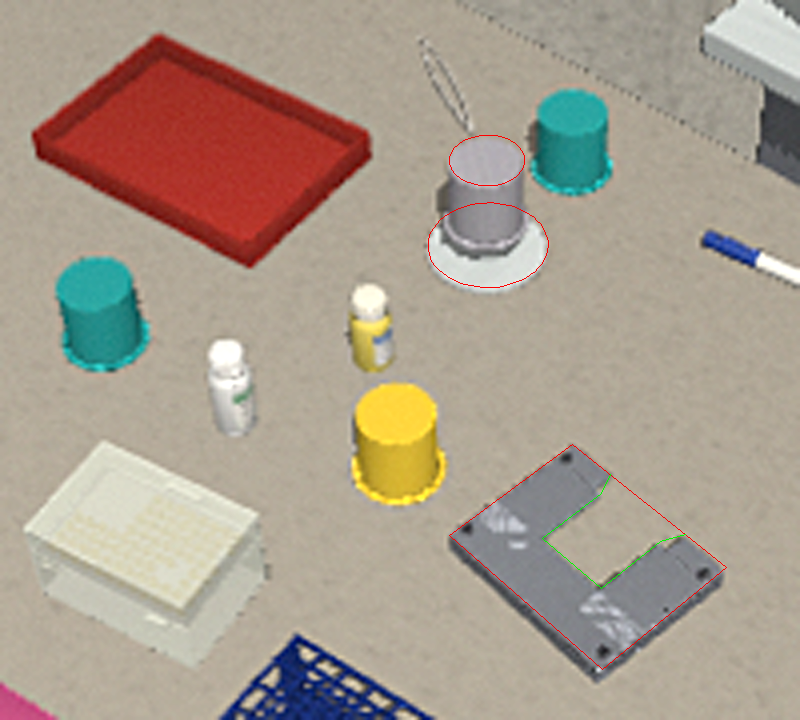

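Confirmed: the pair at scene (282,230) has the white foot; the other grey cup has none. The two cameras disagree by about 8 mm, so I'll refine with the wrist camera. First I check the neighbours and the tray, then rise.

```bash
python3 - <<'E'
from h import *
s=load("scene0.pkl");d=load("side0.pkl")
for n,a,b,z in (("turqL",(254,251),(303,168),.058),("yellow",(305,188),(260,242),.058),("yelbottle",(312,223),(252,229),0),("whitebottle",None,(217,245),0),("turqR",(380,213),(184,211),.058)):
    print(n,a and atz(s,a,z)[:2].round(3),atz(d,b,z)[:2].round(3))
# tray corners top z=.028 in side: offset 160,140 scale4
for p in((160,37),(370,150),(250,262),(36,140)): print("tray",atz(d,(160+p[0]/4,140+p[1]/4),.028)[:2].round(3))
E
```

```text
turqL [ 0.351 -0.136] [ 0.362 -0.127]
yellow [ 0.654 -0.035] [ 0.664 -0.024]
yelbottle [ 0.599 -0.116] [ 0.608 -0.11 ]
whitebottle None [ 0.715 -0.142]
turqR [ 0.713 -0.268] [ 0.72  -0.262]
tray [ 0.483 -0.464]
tray [ 0.47  -0.238]
tray [ 0.615 -0.22 ]
tray [ 0.631 -0.443]
```

Call:
apply_moves(plan=[[0,[0,0,-1],0],[0,[0,0,-1],0],[0,[0,0,-1],0]], squeeze=50)

```text
time_s: 0.52
tcp_pos: [0.2594, -0.6228, 0.3778]
eef_rot: [-180.0, -0.0, 112.6]
contact_force: [0.0, -1.3, -0.1]
gripper_width: 0.088
```

Call:
apply_moves(plan=[[0,[0,0,0],0.95],[0,[0,0,0],0.95],[0,[0,0,0],0.95],[0,[0,0,0],0.95],[0,[0,0,0],0.95]])

```text
time_s: 1.15
tcp_pos: [0.2595, -0.6229, 0.3761]
eef_rot: [-180.0, -0.0, 83.9]
contact_force: [-0.2, 0.6, 0.4]
gripper_width: 0.0879
```

Call:
apply_moves(plan=[[0,[0.9,0.25,0],0],[0,[0.9,0.25,0],0],[0,[0.9,0.25,0],0],[0,[0.9,0.25,0],0],[0,[0.9,0.25,0],0],[0,[0.9,0.25,0],0],[0,[0.9,0.25,0],0],[0,[0.9,0.25,0],0],[0,[0.9,0.25,0],0],[0,[0.9,0.25,0],0],[0,[0.9,0.0,0],0],[0,[0.9,0.0,0],0]])

```text
time_s: 2.65
tcp_pos: [0.4391, -0.0972, 0.3764]
eef_rot: [-180.0, -0.0, 84.1]
contact_force: [0.4, -0.3, -0.5]
gripper_width: 0.0878
```

Call:
apply_moves(plan=[[0,[0.7,0,0],0],[0,[0.7,0,0],0],[0,[0,0,0],0],[0,[0,0,0],0]])

```text
time_s: 3.15
tcp_pos: [0.4463, -0.0291, 0.3765]
eef_rot: [-180.0, 0.0, 84.2]
contact_force: [0.2, 0.1, 0.5]
gripper_width: 0.0878
```

```bash
cat > w.py <<'E'
import sys
from plant import get_state, viewer
from h import *
def wr(n):
    st=get_state(); c=viewer.capture("wrist"); c["pose"]=(st["tcp_pos"],st["eef_rot"]); cv2.imwrite(f"pics/{n}.png",c["frame"]); pickle.dump(c,open(n+".pkl","wb")); print(c["pose"],st["time_s"])
if __name__=="__main__": wr(sys.argv[1])
E
python3 w.py w1
```

```text
(array([ 0.44628846, -0.02912186,  0.37648982]), array([-1.79988025e+02,  8.88697413e-03,  8.41595296e+01])) 3.15
```

View pics/w1.png

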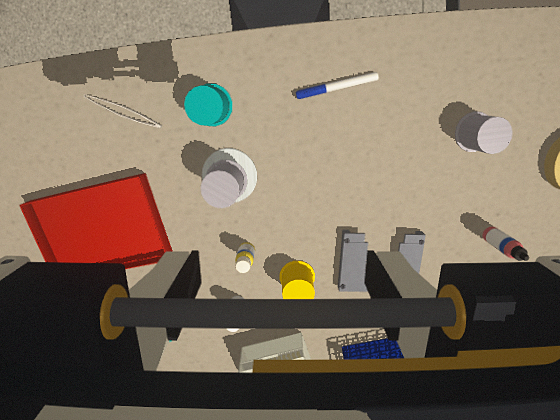

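```bash
python3 - <<'E'
from h import *
c=load("w1.pkl");im=c["frame"]
cv2.imwrite("pics/z1.png",cv2.resize(im[125:225,180:280],None,fx=5,fy=5,interpolation=cv2.INTER_CUBIC))
cv2.imwrite("pics/z2.png",cv2.resize(im[215:305,320:440],None,fx=6,fy=6,interpolation=cv2.INTER_CUBIC))
E
```

```text
(no output)
```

View pics/z1.png

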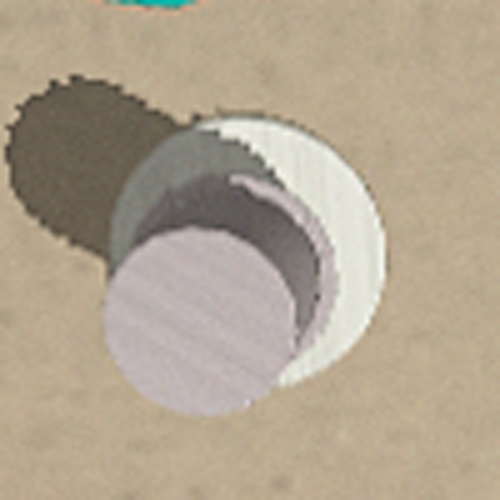

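View pics/z2.png

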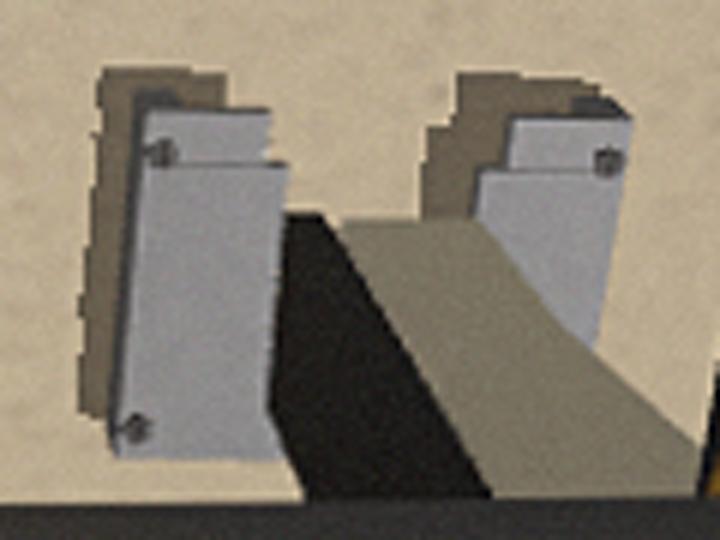

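```bash
python3 - <<'E'
from h import *
from scipy.optimize import least_squares
c=load("w1.pkl");P=c["pose"]
print("top",atz(c,(220,188.6),.09,P),"foot",atz(c,(229.2,175.2),.005,P))
L=np.array([[-46,-70],[-46,-34],[66,-70],[-46,34],[-46,70]])/1000.
O=[(344.2,233),(365,233),(339,291),(404.8,234.5),(425,235)]
X=np.array([atz(c,o,.018,P)[:2] for o in O]);print(X.round(4))
f=lambda p:(np.c_[p[0]+np.cos(p[2])*L[:,0]-np.sin(p[2])*L[:,1],p[1]+np.sin(p[2])*L[:,0]+np.cos(p[2])*L[:,1]]-X).ravel()
r=least_squares(f,[.64,.12,0]);print(r.x[:2],np.degrees(r.x[2]),(r.fun*1000).round(1))
for uv in((22,205),(145,175),(172,250),(50,262)):print("tray",atz(c,uv,.028,P)[:2].round(3))
E
```

```text
top [ 0.47074682 -0.11667505  0.09      ] foot [ 0.4707505  -0.11691248  0.005     ]
[[0.585  0.0617]
 [0.5886 0.0965]
 [0.6957 0.0479]
 [0.5985 0.1639]
 [0.6031 0.1987]]
[0.63934806 0.12461686] -7.2834239067551065 [-0.1 -0.7  0.8  0.2  0.3 -1.1 -0.4  0.3 -0.5  1.2]
tray [ 0.478 -0.468]
tray [ 0.452 -0.244]
tray [ 0.582 -0.228]
tray [ 0.585 -0.452]
```

Call:
apply_moves(plan=[[0,[0,0,0],0.2],[0,[-0.84,0.35,0],0],[0,[-0.84,0.35,0],0],[0,[0,0,1],0],[0,[0,0,1],0],[0,[0,0,1],0],[0,[0,0,1],0],[0,[0,0,0],0],[0,[0,0,0],0]])

```text
time_s: 4.32
tcp_pos: [0.472, -0.1172, 0.1785]
eef_rot: [179.9, 0.0, 82.9]
contact_force: [0.4, -0.2, 0.9]
gripper_width: 0.0877
```

```bash
python3 w.py w2
```

```text
(array([ 0.47199438, -0.11724029,  0.17845563]), array([1.79887524e+02, 2.10464495e-02, 8.28960417e+01])) 4.325
```

View pics/w2.png

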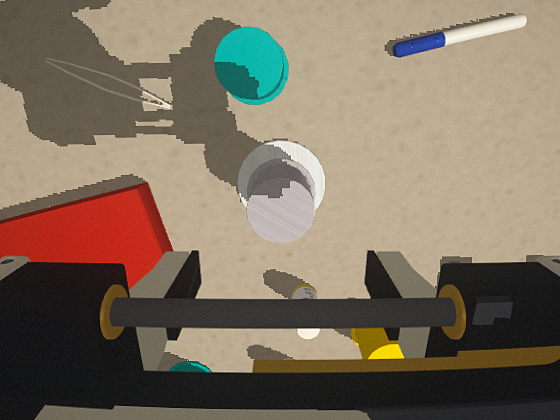

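The cup top is centred at (280.5,209), between the fingers. I'll check its position and then descend.

```bash
python3 - <<'E'
from h import *
c=load("w2.pkl");P=c["pose"];print(atz(c,(280.5,208.5),.09,P))
E
```

```text
[ 0.46917239 -0.11704984  0.09      ]
```

Call:
apply_moves(plan=[[0,[0,0,0.9],0],[0,[0,0,0.9],0],[0,[0,0,0.8],0],[0,[0,0,0],0],[0,[0,0,0],0]])

```text
time_s: 5.0
tcp_pos: [0.4728, -0.1166, 0.0488]
eef_rot: [179.8, -0.0, 83.0]
contact_force: [1.0, 0.1, 0.3]
gripper_width: 0.0877
```

Call:
apply_moves(plan=[[0,[0,-0.05,0],0],[255,[0,0,0],0],[255,[0,0,0],0],[255,[0,0,0],0],[255,[0,0,0],0],[255,[0,0,0],0],[255,[0,0,0],0],[255,[0,0,0],0]], squeeze=50)

```text
time_s: 6.0
tcp_pos: [0.4683, -0.1165, 0.0466]
eef_rot: [180.0, 0.0, 82.9]
contact_force: [-0.8, 0.0, 3.9]
gripper_width: 0.0537
```

Call:
apply_moves(plan=[[255,[0,0,-0.02],0],[255,[0.2,0,0],0],[255,[0.4,0,0],0],[255,[0.4,0,0],0],[255,[0,0,0],0]])

```text
time_s: 6.62
tcp_pos: [0.4747, -0.0655, 0.0474]
eef_rot: [-180.0, -0.0, 83.0]
contact_force: [-0.6, 0.3, -1.0]
gripper_width: 0.0536
```

```bash
python3 - <<'E'
from plant import viewer,get_state
import cv2
c=viewer.capture("side");cv2.imwrite("pics/s2.png",cv2.convertScaleAbs(cv2.resize(c["frame"][130:300,200:400],None,fx=4,fy=4,interpolation=cv2.INTER_CUBIC),alpha=1.5))
print(get_state()["tcp_pos"],get_state()["contact_force"])
E
```

```text
[ 0.47444337 -0.0660669   0.04739936] [-0.82480105  1.1280481  -2.0039969 ]
```

View pics/s2.png

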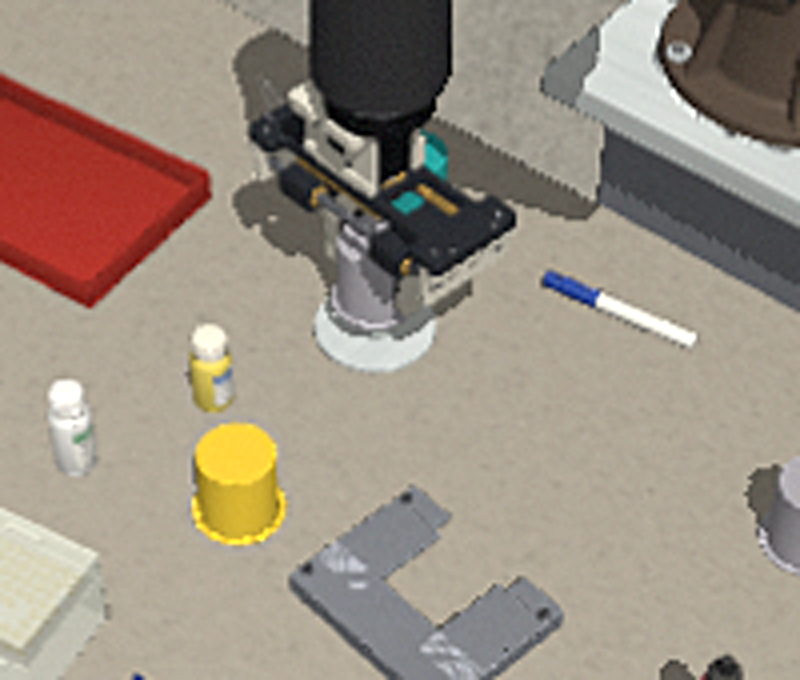

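The pair slides together with the foot down at (375,335) in the crop, clear of everything. I'll continue to the front of the mouth.

Call:
apply_moves(plan=[[255,[0.38,0,0],0],[255,[0.38,0,0],0],[255,[0.38,0,0],0],[255,[0.38,0,0],0],[255,[0.38,0,0],0],[255,[0.38,0,0],0],[255,[0.38,0,0],0],[255,[0.38,0,0],0],[255,[0.38,0,0],0],[255,[0.38,0,0],0],[255,[0.38,0,0],0],[255,[0,0,0],0]])

```text
time_s: 8.18
tcp_pos: [0.5007, 0.1422, 0.0476]
eef_rot: [180.0, -0.0, 83.0]
contact_force: [0.2, -0.1, -2.2]
gripper_width: 0.0537
```

```bash
python3 - <<'E'
from h import *
from plant import viewer,get_state
print(get_state()["tcp_pos"],get_state()["contact_force"])
c=viewer.capture("side");pickle.dump(c,open("side3.pkl","wb"));cv2.imwrite("pics/s3.png",cv2.convertScaleAbs(cv2.resize(c["frame"][170:320,230:430],None,fx=4,fy=4,interpolation=cv2.INTER_CUBIC),alpha=1.5))
E
python3 w.py w3
```

```text
[0.50068949 0.14218088 0.04755618] [ 0.21756018 -0.06422873 -2.15480533]
(array([0.50020943, 0.14132861, 0.0474196 ]), array([-1.79986751e+02,  1.01581290e-02,  8.29787138e+01])) 8.225
```

View pics/s3.png

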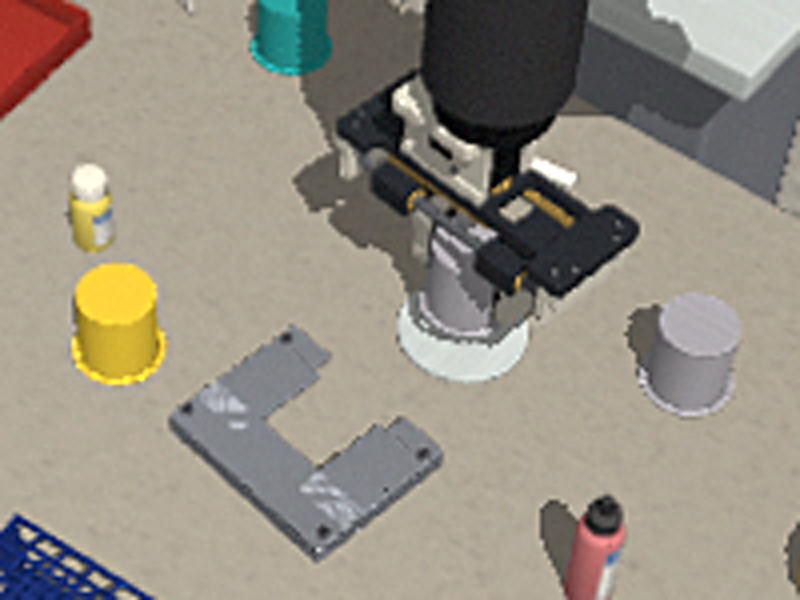

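View pics/w3.png

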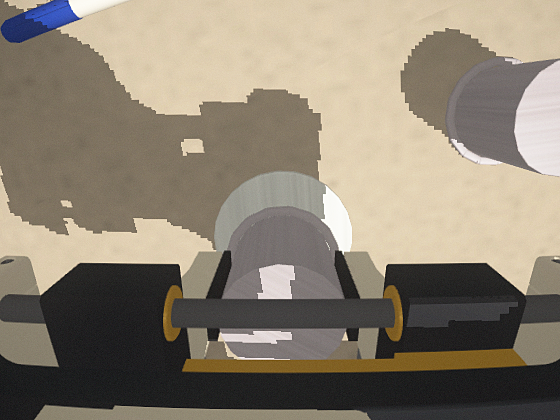

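```bash
python3 - <<'E'
from h import *
from scipy.optimize import least_squares
d=load("side3.pkl")
O=np.array([(293,325),(330,354),(376,424),(403,418),(443,453),(320,552),(170,418)])/4+[230,170]-.4
L=np.array([[-46,-70],[-46,-34],[-30,27],[-46,34],[-46,70],[66,70],[66,-70]])/1000.
X=np.array([atz(d,o,.018)[:2] for o in O])
f=lambda p:(np.c_[p[0]+np.cos(p[2])*L[:,0]-np.sin(p[2])*L[:,1],p[1]+np.sin(p[2])*L[:,0]+np.cos(p[2])*L[:,1]]-X).ravel()
r=least_squares(f,[.64,.12,0]);print(r.x[:2],np.degrees(r.x[2]),(r.fun*1000).round(1))
F=atz(d,(345.3,253.8),.005)[:2];c,q=np.cos(r.x[2]),np.sin(r.x[2]);v=F-r.x[:2];print(F,c*v[0]+q*v[1],-q*v[0]+c*v[1])
E
```

```text
[0.6419055  0.12514616] -6.564755637016888 [ 0.9  0.4  1.9  1.6 -0.8  1.5 -0.7  0.  -2.  -0.5  0.4 -1.   0.3 -2. ]
[0.51161395 0.14769711] -0.13201542789456086 0.007507369661590366
```

```bash
python3 - <<'E'
from h import *
d=load("side3.pkl");im=cv2.imread("pics/s3.png")
for (x,y),col in(((.5002,.1413),(0,0,255)),((.5036,.1465),(0,255,0))):
    cv2.polylines(im,[np.int32((proj(d,circ(x,y,.005,.045))-[230,170])*4+2)],True,col,1)
fx,fy,a=.6408,.125,np.radians(-6.9)
L=np.array([[-46,70],[66,70],[66,-70],[-46,-70]])/1000.
W=np.c_[fx+np.cos(a)*L[:,0]-np.sin(a)*L[:,1],fy+np.sin(a)*L[:,0]+np.cos(a)*L[:,1],L[:,0]*0+.018]
cv2.polylines(im,[np.int32((proj(d,W)-[230,170])*4+2)],True,(0,0,255),1)
cv2.imwrite("pics/s3o.png",im)
E
```

```text
(no output)
```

View pics/s3o.png

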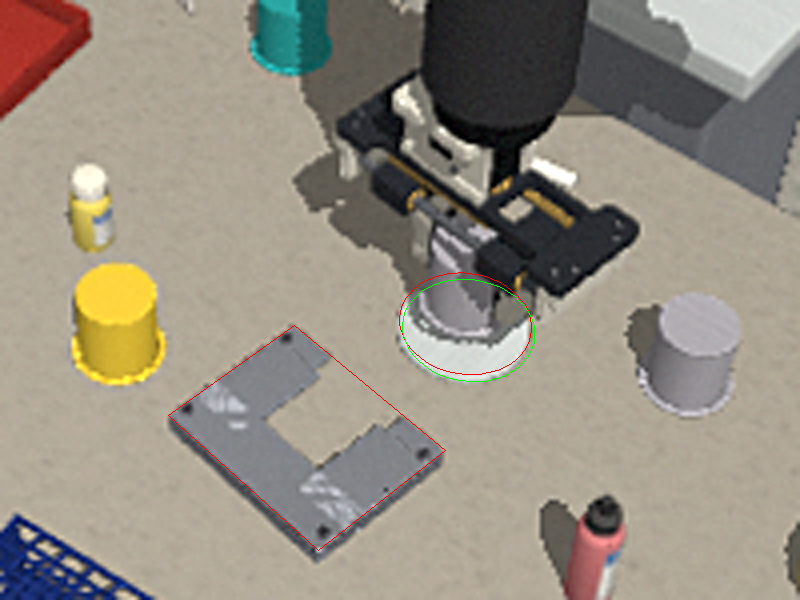

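Call:
apply_moves(plan=[[255,[0,0.25,0],0],[255,[0,0.25,0],0],[255,[0,0.25,0],0],[255,[0,0.25,0],0],[255,[0,0.25,0],0],[255,[0,0.25,0],0],[255,[0,0,0],0]])

```text
time_s: 9.15
tcp_pos: [0.5755, 0.1312, 0.0473]
eef_rot: [180.0, 0.0, 82.9]
contact_force: [-0.6, 0.0, -1.7]
gripper_width: 0.0544
```

Call:
apply_moves(plan=[[255,[0,0.25,0],0],[255,[0,0.25,0],0],[255,[0,0.25,0],0],[255,[0,0.25,0],0],[255,[0,0.25,0],0],[255,[0,0,0],0],[255,[0,0,0],0]])

```text
time_s: 10.02
tcp_pos: [0.6363, 0.1235, 0.0473]
eef_rot: [-180.0, 0.0, 82.9]
contact_force: [0.2, 0.1, -2.4]
gripper_width: 0.0538
```

```bash
python3 - <<'E'
from h import *
from plant import viewer,get_state
print(get_state()["tcp_pos"],get_state()["contact_force"])
c=viewer.capture("side");pickle.dump(c,open("side4.pkl","wb"));cv2.imwrite("pics/s4.png",cv2.convertScaleAbs(cv2.resize(c["frame"][170:320,230:430],None,fx=4,fy=4,interpolation=cv2.INTER_CUBIC),alpha=1.5))
c=viewer.capture("scene");cv2.imwrite("pics/sc4.png",cv2.resize(c["frame"][120:230,200:340],None,fx=5,fy=5,interpolation=cv2.INTER_CUBIC))
E
```

```text
[0.63630176 0.12349895 0.04729448] [ 0.15869636  0.12538681 -2.36121885]
```

View pics/s4.png

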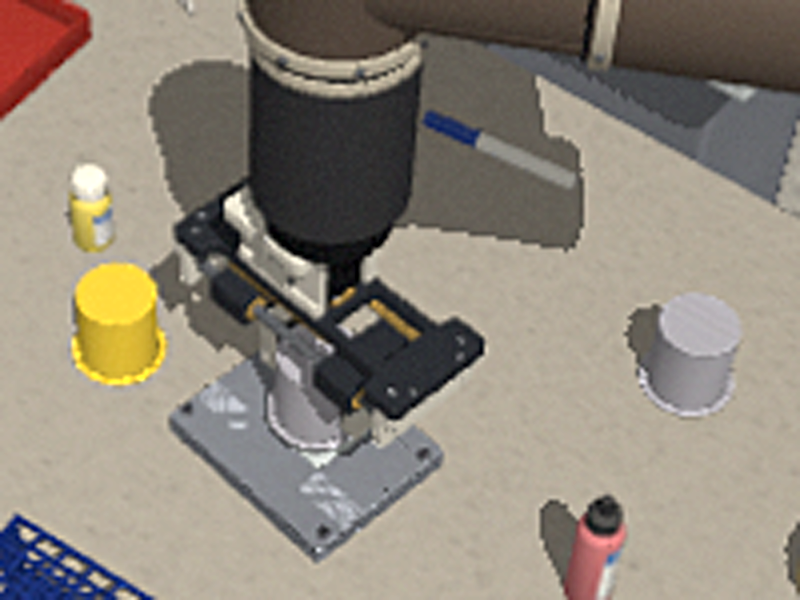

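View pics/sc4.png

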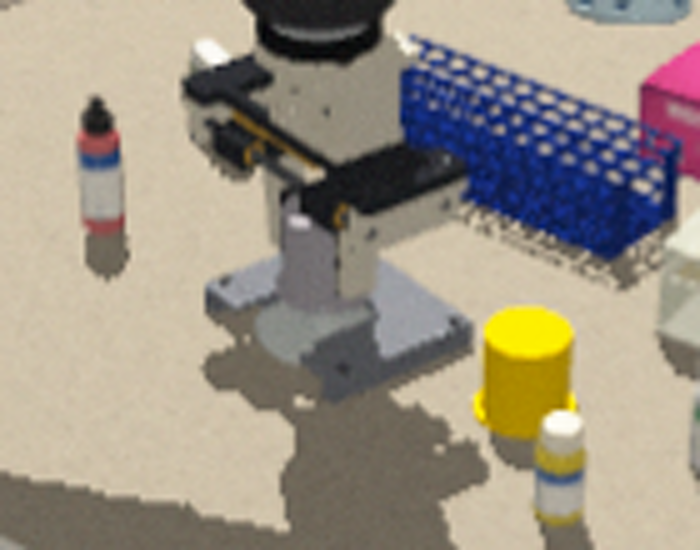

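Call:
apply_moves(plan=[[255,[0,0.07,0],0],[255,[0,0,0],0],[255,[0,0,0],0],[255,[0,0,-0.1],0],[255,[0,0,-0.1],0],[255,[0,0,-0.2],0],[255,[0,0,-0.2],0],[255,[0,0,-0.2],0],[255,[0,0,-0.2],0],[255,[0,0,-0.2],0]])

```text
time_s: 11.38
tcp_pos: [0.641, 0.1235, 0.1093]
eef_rot: [179.9, -0.0, 82.9]
contact_force: [1.1, 0.1, -0.8]
gripper_width: 0.0537
```

Call:
apply_moves(plan=[[255,[0,0,-0.3],0],[255,[0,0,-0.4],0],[255,[0,0,-0.4],0],[255,[0,0,-0.4],0],[255,[0,0,-0.4],0],[255,[0,0,-0.4],0],[255,[0,0,0],0],[255,[0,0,0],0]])

```text
time_s: 12.38
tcp_pos: [0.6398, 0.1232, 0.2222]
eef_rot: [-180.0, -0.0, 82.9]
contact_force: [-0.4, 0.0, -1.9]
gripper_width: 0.0538
```

```bash
python3 - <<'E'
from h import *
from plant import viewer,get_state
c=viewer.capture("side");pickle.dump(c,open("side5.pkl","wb"));cv2.imwrite("pics/s5.png",cv2.convertScaleAbs(cv2.resize(c["frame"][150:310,220:380],None,fx=4,fy=4,interpolation=cv2.INTER_CUBIC),alpha=1.5))
c=viewer.capture("scene");cv2.imwrite("pics/sc5.png",c["frame"]);pickle.dump(c,open("scene5.pkl","wb"))
E
```

```text
(no output)
```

View pics/s5.png

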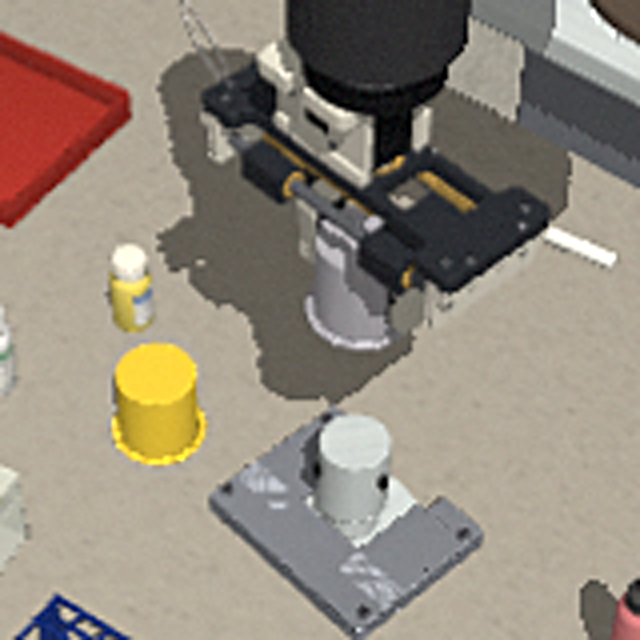

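View pics/sc5.png

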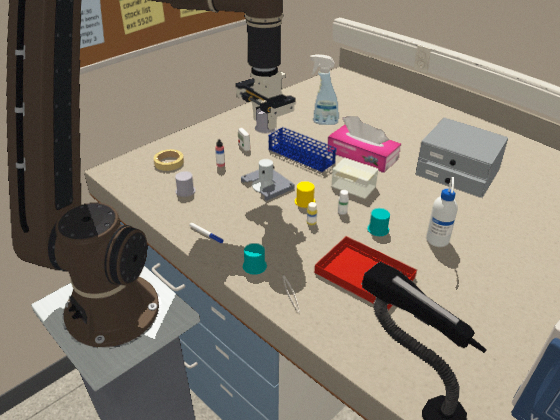

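```bash
python3 - <<'E'
from h import *
c=load("side5.pkl");cv2.imwrite("pics/s5b.png",cv2.convertScaleAbs(cv2.resize(c["frame"][0:240,100:330],None,fx=2.5,fy=2.5),alpha=1.4))
c=load("scene5.pkl");cv2.imwrite("pics/sc5b.png",cv2.resize(c["frame"][220:420,300:560],None,fx=3,fy=3))
E
```

```text
(no output)
```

View pics/s5b.png

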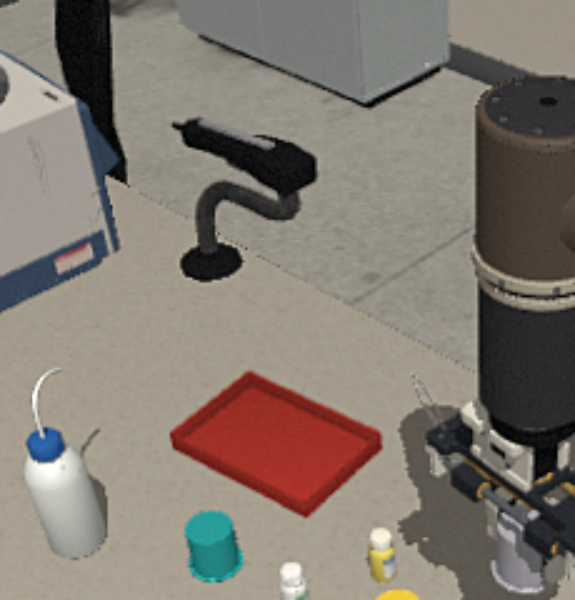

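View pics/sc5b.png

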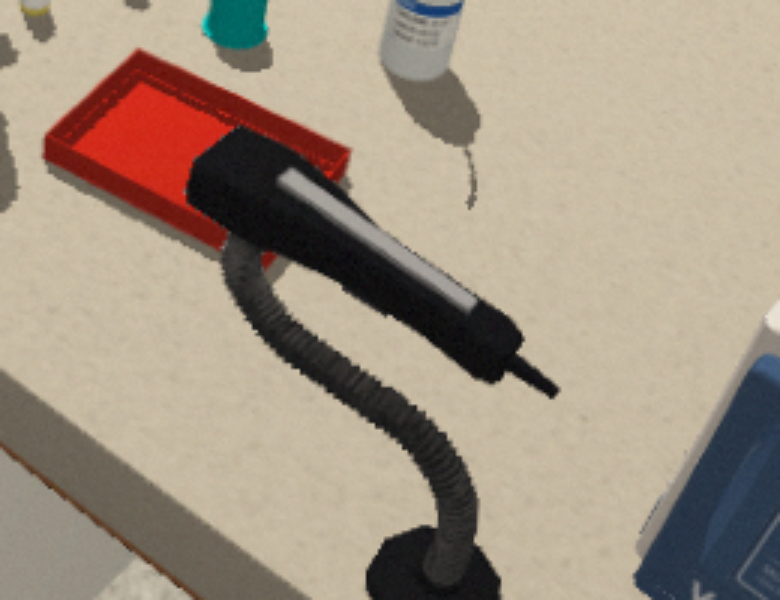

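```bash
python3 - <<'E'
from h import *
s=load("scene5.pkl");d=load("side5.pkl")
def tri(a,b):
    o1,d1=ray(s,a);o2,d2=ray(d,b);A=np.c_[d1,-d2];t=np.linalg.lstsq(A,o2-o1,rcond=None)[0];p,q=o1+d1*t[0],o2+d2*t[1];return ((p+q)/2).round(3),(p-q).round(3)
print("head",tri((363,282),(226,70)),tri((378,262),(222,58)),"tail",tri((465,346),(177,52)))
for p in((250,375),(380,435),(307,513),(173,435)):print(atz(d,(100+p[0]/2.5,p[1]/2.5),.028)[:2].round(3))
for p in((140,52),(45,137),(350,152)):print("s",atz(s,(300+p[0]/3,220+p[1]/3),.028)[:2].round(3))
print(proj(d,[[.56,-.29,.002]]),proj(s,[[.56,-.29,.002]]))
E
```

```text
head (array([ 0.309, -0.496,  0.229]), array([ 0., -0.,  0.])) (array([ 0.323, -0.504,  0.277]), array([ 0.01 , -0.012,  0.004])) tail (array([ 0.32 , -0.723,  0.219]), array([-0.003,  0.004, -0.002]))
[ 0.485 -0.461]
[ 0.46 -0.25]
[ 0.614 -0.22 ]
[ 0.628 -0.446]
s [ 0.592 -0.248]
s [ 0.446 -0.262]
s [ 0.616 -0.461]
[[220.39241092 191.20600822]] [[350.39626839 257.23841533]]
```

Plug stands upright and seated in the fork, crop (355,480); the cup is in the gripper. Scanner head is at about (0.31,-0.50), clear of the tray centre (0.545,-0.345). I'll carry the cup over.

Call:
apply_moves(plan=[[255,[-0.4,-0.03,0],0],[255,[-0.75,-0.07,0],0],[255,[-0.85,-0.07,0],0],[255,[-0.85,-0.07,0],0],[255,[-0.85,-0.07,0],0],[255,[-0.85,-0.07,0],0],[255,[-0.85,-0.07,0],0],[255,[-0.85,-0.07,0],0],[255,[-0.85,-0.07,0],0],[255,[-0.85,-0.07,0],0],[255,[-0.85,-0.07,0],0],[255,[-0.5,-0.07,0],0]])

```text
time_s: 13.98
tcp_pos: [0.5416, -0.3357, 0.2219]
eef_rot: [-179.9, -0.0, 82.8]
contact_force: [-0.3, 0.8, -0.9]
gripper_width: 0.0539
```

Call:
apply_moves(plan=[[255,[0,0,0.6],0],[255,[0,0,0.8],0],[255,[0,0,0.8],0],[255,[0,0,0],0],[255,[0,0,0],0]])

```text
time_s: 14.6
tcp_pos: [0.5436, -0.3341, 0.1139]
eef_rot: [179.9, 0.0, 82.9]
contact_force: [1.0, 0.2, -0.7]
gripper_width: 0.0536
```

```bash
python3 w.py w6; python3 - <<'E'
from h import *
from plant import viewer,get_state
c=viewer.capture("side");pickle.dump(c,open("side6.pkl","wb"));cv2.imwrite("pics/s6.png",cv2.convertScaleAbs(cv2.resize(c["frame"][60:260,120:320],None,fx=3,fy=3,interpolation=cv2.INTER_CUBIC),alpha=1.5))
E
```

```text
(array([ 0.5436223 , -0.33405109,  0.11390278]), array([1.79943465e+02, 4.85831916e-02, 8.29344917e+01])) 14.6
```

View pics/w6.png

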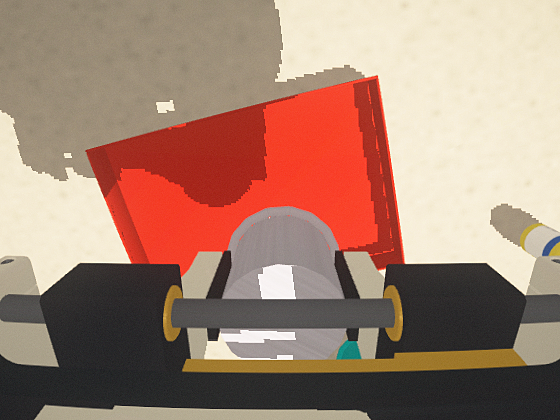

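View pics/s6.png

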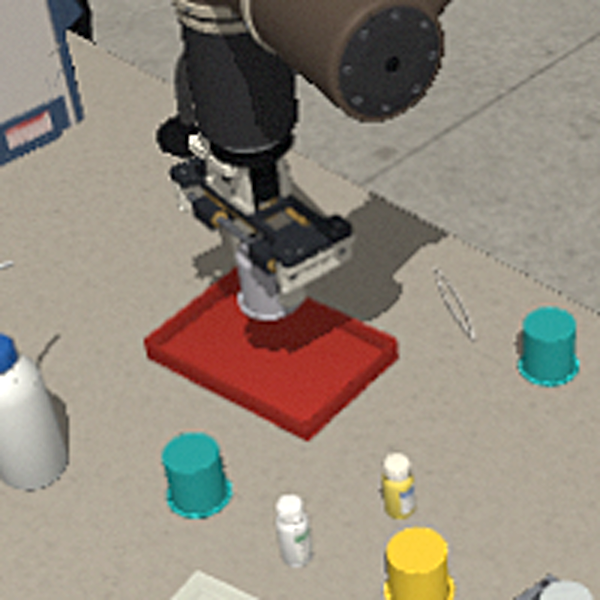

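```bash
python3 - <<'E'
from h import *
c=load("w6.pkl");P=c["pose"]
a,b,e=[atz(c,p,.028,P)[:2] for p in((87,150),(378,76),(404,268))]
print(a,b,e,np.linalg.norm(a-b),np.degrees(np.arctan2(*(b-a)[::-1])))
u=(b-a)/np.linalg.norm(b-a);x=np.array([u[1],-u[0]]);print("c",(a+b)/2+x*.075)
ctr=(a+b)/2+x*.075;v=P[0][:2]-ctr;print("cup local",v@x,v@u)
E
```

```text
[ 0.47656391 -0.47144164] [ 0.45256917 -0.2549903 ] [ 0.60371101 -0.23903001] 0.21777724704506607 96.32570232802196
c [ 0.53910991 -0.35495246]
cup local 0.0067878314729531665 0.020276940763801255
```

Call:
apply_moves(plan=[[255,[0,0,0.6],0],[255,[0,0,0.6],0],[255,[0,0,0.4],0],[255,[0,0,0.2],0],[255,[0,0,0],0],[255,[0,0,0],0]])

```text
time_s: 15.45
tcp_pos: [0.544, -0.3336, 0.0239]
eef_rot: [179.9, 0.0, 82.9]
contact_force: [-0.0, -0.6, 0.6]
gripper_width: 0.0539
```

Call:
apply_moves(plan=[[255,[0,0,0.04],0],[255,[0,0,0.04],0],[255,[0,0,0],0],[255,[0,0,0],0]])

```text
time_s: 15.95
tcp_pos: [0.5432, -0.3333, 0.0186]
eef_rot: [-180.0, 0.0, 82.9]
contact_force: [-0.7, 0.5, -0.8]
gripper_width: 0.0539
```

Call:
apply_moves(plan=[[255,[0,0,0.03],0],[255,[0,0,0],0],[255,[0,0,0],0]])

```text
time_s: 16.32
tcp_pos: [0.5433, -0.3333, 0.0172]
eef_rot: [180.0, 0.0, 82.9]
contact_force: [-0.8, 0.9, 2.4]
gripper_width: 0.0538
```

Call:
apply_moves(plan=[[255,[0,0,0.02],0],[255,[0,0,0],0],[255,[0,0,0],0]])

```text
time_s: 16.7
tcp_pos: [0.5433, -0.3334, 0.0171]
eef_rot: [180.0, 0.0, 82.9]
contact_force: [-2.6, 2.5, 9.6]
gripper_width: 0.0539
```

Contact shows (9.6 N, TCP no longer sinking), so the cup is on the tray floor. Releasing.

Call:
apply_moves(plan=[[255,[0,0,-0.015],0],[0,[0,0,0],0],[0,[0,0,0],0],[0,[0,0,0],0],[0,[0,0,0],0],[0,[0,0,0],0],[0,[0,0,0],0]])

```text
time_s: 17.58
tcp_pos: [0.5431, -0.3333, 0.0168]
eef_rot: [-180.0, 0.0, 82.9]
contact_force: [0.2, 0.1, -0.4]
gripper_width: 0.0874
```

Call:
apply_moves(plan=[[0,[0,0,-0.3],0],[0,[0,0,-0.5],0],[0,[0,0,-0.8],0],[0,[0,0,-1],0],[0,[0,0,-1],0],[0,[0,0,-1],0],[0,[0,0,0],0],[0,[0,0,0],0]])

```text
time_s: 18.58
tcp_pos: [0.5429, -0.3331, 0.2476]
eef_rot: [179.9, -0.0, 82.9]
contact_force: [0.3, 1.0, -0.7]
gripper_width: 0.0877
```

```bash
python3 w.py w7; python3 - <<'E'
from h import *
from plant import viewer,get_state
c=viewer.capture("side");pickle.dump(c,open("side7.pkl","wb"));cv2.imwrite("pics/s7.png",cv2.convertScaleAbs(cv2.resize(c["frame"][100:320,150:350],None,fx=2.7,fy=2.7,interpolation=cv2.INTER_CUBIC),alpha=1.5))
E
```

```text
(array([ 0.54289467, -0.33312265,  0.24755246]), array([ 1.79939755e+02, -1.30458435e-02,  8.29121737e+01])) 18.575
```

View pics/w7.png

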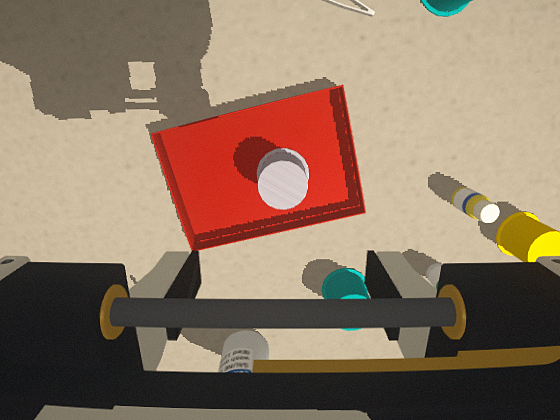

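View pics/s7.png

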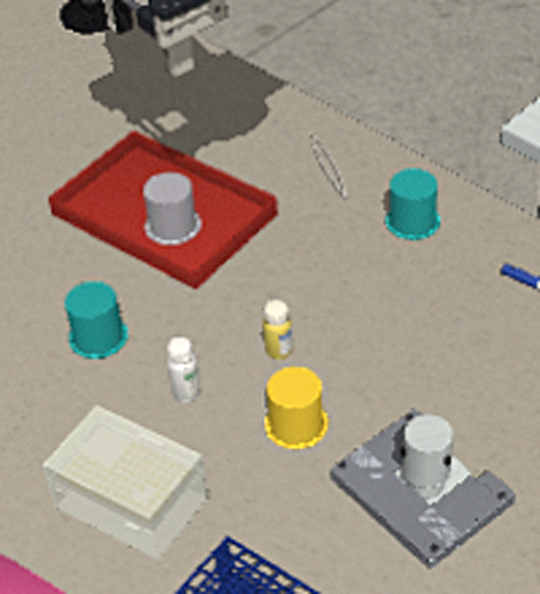

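```bash
python3 - <<'E'
from h import *
c=load("w7.pkl");P=c["pose"]
a,b,e,g=[atz(c,p,.028,P)[:2] for p in((152,133),(343,87),(365,212),(193,249))]
u=(b-a)/np.linalg.norm(b-a);x=np.array([u[1],-u[0]]);ctr=(a+b+e+g)/4
q=atz(c,(283,185),.060,P)[:2];print(ctr,q,(q-ctr)@x,(q-ctr)@u)
d=load("side7.pkl");k=atz(d,(308.3,260.2),.086)[:2];print("plug side",k,"fork side fit .6419 .1251")
E
```

```text
[ 0.53826626 -0.35475925] [ 0.54656656 -0.33155345] 0.010584233804014742 0.02225709245686995
plug side [0.64572467 0.12472747] fork side fit .6419 .1251
```

Both are well within tolerance, so I'm handing in.

```bash
python3 -c "
from plant import close_job; print(close_job())"
```

```text
the job is handed in; nothing more can be done
None
```

I slid the cup and plug together along the worktop into the fork. Then I lifted the cup straight off and stood it rim down in the red tray. I handed the job in at about 18.7 s of the 59 s allowed; no verdict was reported.

**Last checks:**
- **Plug:** it stands upright in the fork, about 4 mm from the seat as measured by the side camera (limit 20 mm).
- **Cup:** it stands rim down on the tray floor, at about (+11, +22) mm from the tray centre (limits ±45 and ±80 mm).
- **Robot:** the gripper is open and about 0.25 m above the worktop, clear of everything.

**Disagreements and limits:** the scene and side cameras disagreed by about 8 mm at the start, so I relied on the wrist camera. Estimates of the fork's yaw ranged from −5.9° to −7.3°, and I used −7°. I had no direct height measurement of the plug's foot during the slide. I judged it to be on the worktop from the pictures and from the tool height, which stayed at about 47 mm.

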